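Build the test-sieve column on the shaker

TASK

Build up the sieve column on the plate of the small shaker: first the collecting pan, then the fine sieve (the shorter one, with the dense mesh), then the coarse sieve (the tall one, with the wide mesh), and last the lid. Each piece must stand upright with its foot fully down inside the rim of what is under it. Leave the beaker, the little jar and the brass weight where they stand.

Things in the scene. Friction and masses are not known exactly. Their poses are not given: they have to be found in the camera images.
- plate (a point): The target for the pan: centre of the upper face of the aluminium plate (72 mm across) on top of a small round white sieve shaker (112 mm across, with a black knob and a blue panel on its front). The face is 62 mm above the table. On it stands a ring-shaped rim, inner diameter 50 mm, outer 54 mm, 5 mm high, into which the pan's foot goes. The shaker is fixed. z axis up.
- pan_mid (a point): Collecting pan: round plain steel dish, 56 mm across, 34 mm high, shallow with a bare closed steel bottom, loose, standing upright on the table. Foot below: 5 mm high, 41 mm across, tapering to 34; the open top has an inner diameter of 50 mm. The point is on its axis, 17 mm above its underside (half-way up). z axis up along its axis. Grip it across the outside, by its upper part. Seated, its underside rests on the plate.
- fine_mid (a point): Fine sieve: round steel frame, 56 mm across, 44 mm high, with a dense brass-coloured mesh deep inside, loose, upright. Foot below: 5 mm high, 41 mm across, tapering to 34; open top, inner diameter 50 mm. The point is on its axis, 22 mm above its underside (half-way up). z axis up. Seated, its underside is 5 mm below the top edge of the pan (29 mm above the pan's underside).
- coarse_mid (a point): Coarse sieve: round steel frame, 56 mm across, 60 mm high (the tallest), with a wide mesh of steel bars 10 mm apart over a dark inside, loose, upright. Foot below: 5 mm high, 41 mm across, tapering to 34; open top, inner diameter 50 mm. The point is on its axis, 30 mm above its underside (half-way up). z axis up. Seated, its underside is 5 mm below the top edge of the fine sieve (39 mm above the fine sieve's underside).
- lid_knob (a point): Lid: flat steel disc 56 mm across with an upright black knob, 18 mm across; 46 mm high in all, loose, upright. Foot below: 5 mm high, 41 mm across, tapering to 34; disc from 5 to 13 mm, knob from 13 to 46 mm above the underside. Point on its axis in the knob, 30 mm above the underside. z axis up. Lift it by the knob, with the fingertips above the disc. Seated, its underside is 5 mm below the top edge of the coarse sieve (55 mm above the coarse sieve's underside).
- beaker: Bystander, to be left alone: small clear glass beaker, 58 mm across, 65 mm high, loose. Origin at the centre of its underside.
- jar: Bystander, to be left alone: little white plastic jar with a blue cap, 38 mm across, 48 mm high, loose. Origin at the centre of its underside.
- weight: Bystander, to be left alone: brass balance weight with a small button on top, 32 mm across, 43 mm high, loose. Origin at the centre of its underside.

How it is judged:
On the way, in this order (a step that is already met when the one before it is completed fails the run):
1. the pan stands in the rim of the shaker plate (horizontal distance between pan_mid and plate below 0.006 m and z of pan_mid in the frame of plate between 0.014 and 0.0195 m and angle between pan_mid's own z axis and vertical below 0.08 rad), for 0.2 s.
2. the fine sieve is seated on the pan on the plate (all of step 1 and horizontal distance between fine_mid and pan_mid below 0.006 m and z of fine_mid in the frame of pan_mid between 0.031 and 0.0365 m and angle between fine_mid's own z axis and vertical below 0.08 rad), for 0.2 s.
3. the coarse sieve is seated on the fine sieve (all of step 2 and horizontal distance between coarse_mid and fine_mid below 0.006 m and z of coarse_mid in the frame of fine_mid between 0.044 and 0.0495 m and angle between coarse_mid's own z axis and vertical below 0.08 rad), for 0.2 s.
4. the lid is seated on the coarse sieve (all of step 3 and horizontal distance between lid_knob and coarse_mid below 0.006 m and z of lid_knob in the frame of coarse_mid between 0.052 and 0.0575 m and angle between lid_knob's own z axis and vertical below 0.08 rad), for 0.2 s.
At the end, for the whole second after the job is handed in: On the shaker plate stand, from below: pan, fine sieve, coarse sieve, lid. Each is centred within 6 mm over the one below (the pan over the plate), its foot fully down (height within about 2.5 mm of seated), upright within 0.08 rad, at rest (all of step 4 and linear speed of each of pan, fine, coarse, lid below 0.02 m/s); the robot touches nothing.
It fails at once if the beaker is shifted by more than 25 mm or tipped (distance of beaker from where it was at the start of the episode above 0.025 m or angle between beaker's own z axis and vertical above 0.4 rad).
It fails at once if the jar is shifted by more than 25 mm or tipped (distance of jar from where it was at the start of the episode above 0.025 m or angle between jar's own z axis and vertical above 0.4 rad).
It fails at once if the weight is shifted by more than 25 mm or tipped (distance of weight from where it was at the start of the episode above 0.025 m or angle between weight's own z axis and vertical above 0.4 rad).
It also fails if it takes over 118 s, if anything falls off the work surface, if the arm or the gripper's body presses on something with over 40 N, if the wrist force passes 120 N, or if a joint passes its speed limit or range.

ROBOT

A 6-joint arm with a two-finger parallel gripper is mounted at the origin on the work surface. World frame = base frame: x ahead of the robot, y to its left, z up, the work surface at z = 0. Lengths are in m, angles in rad, forces in N, time in s.
With the tool pointing down it reaches from about 0.35 to 0.95 m from the base axis. Payload 17.4 kg.
Tool frame: the origin (TCP) lies midway between the tips of the shut fingers; the grasp point (between the pads) lies 19 mm behind it; z points along the fingers, y is the line along which they close (so a half turn about z gives the same grasp; the last joint's range is limited). The gripper opens to 93 mm and grips with 3 to 60 N. Pads are 15 mm wide; open, the fingers measure 128 mm over their backs; the gripper's body (75 mm by 188 mm) begins 65 mm behind the grasp point.
Start: joints at [-1.318, 0.116, 1.442, -0, 1.584, -0.038], TCP at [0.194, -0.647, 0.219] pointing down, gripper open.
Joint ranges: [-2.83, 2.83], [-0.83, 2.19], [0.07, 2.5], [-1.14, 4.28], [0.01, 3], [-2.97, 2.97]. Speed limits (rad/s): [1.89, 1.89, 2.22, 3.14, 3.14, 3.14].

INTERFACE

Orientations are given as a 3x3 rotation matrix whose columns are the frame's x, y, z axes.
In Python, from bench import state, read_camera, job_done, spot_in, silhouettes gives the robot as it stands.
- The arm moves only by the tool jog_arm, never from a script. Its argument "deltas" is a list of rows, each an object with "offset": the shift along the tool's x, y, z as a fraction of full scale, a list of three; "yaw": the turn about the tool's z as a fraction of full scale. A call has 1 to 12 rows; each row shifts and turns the commanded pose from where the row before left it, along the tool's axes as they then stand; what a row does not reach is not made up. Full scale, the value 1, is 5 cm for a shift and 0.1 rad for a turn. A row lasts 1/10 s, in which the tool goes at most 50 mm and 8.59 degrees, less where a joint would pass 70% of its speed; a pose out of reach is approached as far as the arm can. A call with a number of a shift or a turn outside -1 to 1 is refused whole. A call with a gripper value outside its range is refused whole. "grip" is the finger opening in mm, from 0 to 93, set as the call begins (left out, the last holds). The fingers move at their own pace and stop on an object; "grip_force" is the grip in N (left out, the last holds). Time passes only in rows, so rows that do not move let the fingers close. It gives the time, the measured TCP pose, the force, the opening and the grip force at its end, in the units of the state.
- state(): the state, without advancing time (a new reading comes with each control period).
- read_camera(name): name is "scene" or "top" or "wrist"; returns a dict with "frame" (480x640x3 uint8, red, green, blue), "mtx" (3x3 intrinsics, pixels), "dist" ([k1, k2, p1, p2, k3] as OpenCV has them; the pictures are not rectified), "origin" and "orientation" of the camera in the world; the wrist camera has in their place "hand_eye" (4x4, takes a point from camera to tool coordinates, whose origin is the TCP and whose axes are the flange's). Camera axes: x right, y down, z forward; pixel columns grow to the right and rows downward; lengths in m; the calibration is good to about 2 mm. A picture is of the moment at which its call begins: read the wrist's pose just before it. There is no depth.
- job_done(): hands the job in; it is judged then, once.
Trained networks look in a picture, given as the dict that the camera call returned (one of the last four; its "shot" number tells which), for a name from the list of things; names that differ only in an ending like _2 or _b are one class to them, and where a whole thing is asked for, a point or a joint stands for the part that bears it (a point fixed in the world has none). Each returns a list of dicts, best first, with "conf" (0 to 1); they miss things now and then, are a little off and sometimes report something else, mostly with a low value. They report only what shows in the picture. A call takes as long as a camera call.
- spot_in(picture, target): "point" ([x, y, z] in m, in world coordinates, good to about 4 mm: the middle of the surface that is visible of it).
- silhouettes(picture, target): "pixels" (480x640 bool, what is visible of it).
The state is a dict: "time_s": time; "joints": joint angles; "qvel": joint speeds; "joint_torque": joint torques, N m; "ee_pos": TCP position; "tcp_rot": TCP orientation; "wrist_force": force on the tool from outside, world axes, zero at the start; "ft_torque": the same for the moment, N m; "gripper_width": opening from 0.0 (shut) to 1.0 (fully open); "grasp_force": force on a finger pad.
Only numpy, scipy, OpenCV 4.12 (cv2) and the standard library are available. Lean on these libraries where they do the work, as an engineer would, in place of code of your own. Each camera call takes 0.05 s, during which the arm holds its last target. There are 200 camera calls.

## Working session

There is one attempt and no reset: what is moved stays moved. The work goes in short steps, Python scripts to look and compute and a tool call to move; the robot and the scene stay as the last step left them, time stands still between calls to the robot, and variables do not carry over. Pictures are saved under pics/ and viewed, at most 14 in all, crops included, and the job is handed in when it is done.

Besides the shell and the picture viewer there is one more tool, called after ">>>" as name(argument=value, ...) on one line, values as JSON. jog_arm: Moves the arm, as the interface text tells. Shift numbers are shares of 5 cm and turn numbers shares of 0.1 rad, none past 1 either way. Its arguments: {"type":"object","properties":{"deltas":{"type":"array"},"grip":{"type":"number"},"grip_force":{"type":"number"}},"required":["deltas"]}

```bash
mkdir -p pics; ls
cat > h.py <<'E'
from bench import *
import numpy as np, cv2
def look(cam, names):
    s=state(); c=read_camera(cam); out={}
    for n in names:
        try:
            r=spot_in(c,n); out[n]=[(np.round(d["point"],4).tolist(),round(d["conf"],2)) for d in r[:2]]
        except Exception as e: out[n]=str(e)
    return s,c,out
def save(c,f): cv2.imwrite(f,c["frame"][:,:,::-1])
E
python3 - <<'E'
from h import *
N=["plate","pan_mid","fine_mid","coarse_mid","lid_knob","beaker","jar","weight"]
ims=[]
for cam in ["scene","top"]:
    s,c,o=look(cam,N); print(cam)
    for k,v in o.items(): print(k,v)
    save(c,f"pics/{cam}0.png")
    if cam=="scene" or 1: print(np.round(c["origin"],3))
s=state(); print(s["ee_pos"],np.round(s["tcp_rot"],3).tolist(),s["time_s"])
E
```

```text
pics
scene
plate [([0.4894, 0.2204, 0.0493], 0.87), ([0.6698, -0.2505, 0.0456], 0.47)]
pan_mid [([0.6537, -0.0146, 0.0184], 0.65)]
fine_mid [([0.4517, -0.2325, 0.0288], 0.59)]
coarse_mid [([0.455, -0.0138, 0.0397], 0.58)]
lid_knob [([0.6567, 0.2308, 0.0139], 0.68)]
beaker [([0.6675, -0.2506, 0.0429], 0.7)]
jar [([0.5547, -0.1136, 0.0239], 0.7), ([0.5576, 0.1275, 0.0402], 0.69)]
weight [([0.5578, -0.1114, 0.0268], 0.65)]
[1.037 0.223 0.618]
top
plate [([0.4543, 0.2142, 0.0493], 0.62)]
pan_mid [([0.6592, -0.0161, 0.0111], 0.87)]
fine_mid [([0.4447, -0.2374, 0.0135], 0.88)]
coarse_mid [([0.4366, -0.0122, 0.0337], 0.66), ([0.5434, -0.1171, 0.0292], 0.58)]
lid_knob [([0.6508, 0.2273, 0.0142], 0.89)]
beaker [([0.6675, -0.2568, 0.0359], 0.96)]
jar [([0.547, 0.1247, 0.0456], 0.68)]
weight [([0.5432, -0.1155, 0.0304], 0.73)]
[0.446 0.005 0.877]
[ 0.19352725 -0.64667313  0.21865656] [[0.958, 0.287, 0.0], [0.287, -0.958, -0.0], [0.0, 0.0, -1.0]] 0.9
```

View pics/top0.png

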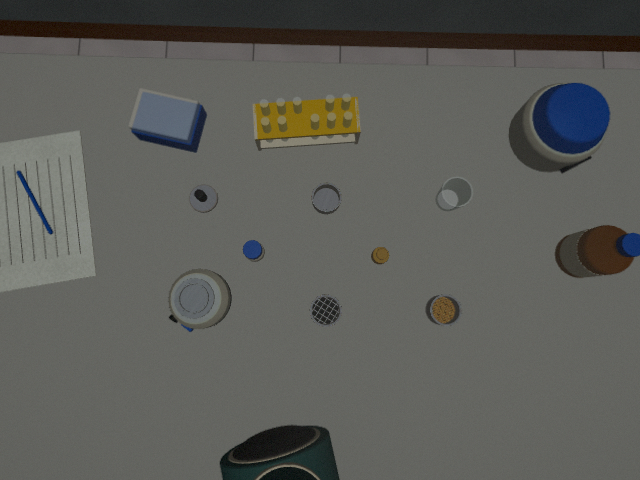

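View pics/scene0.png

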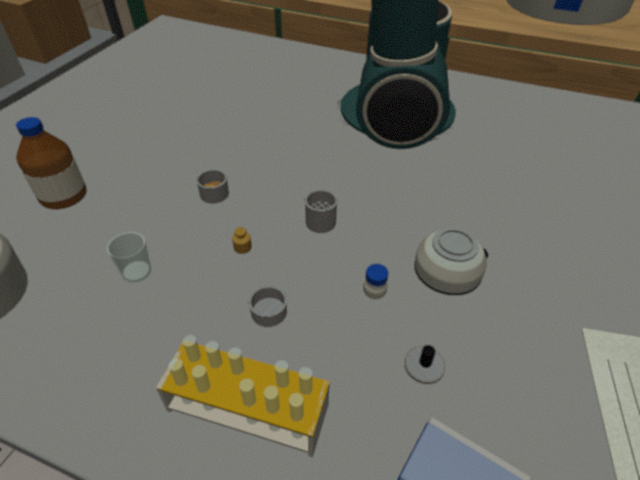

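The top view shows the pan at (326,199), fine sieve (443,310), coarse sieve (326,311), lid (203,198) and shaker (199,299). The scene view shows the same layout, and the network spots agree with both. Next I fit position and height from the masks in both views.

```bash
cat >> h.py <<'E'
def proj(c,P):
    R=np.array(c["orientation"]); t=np.array(c["origin"])
    rv=cv2.Rodrigues(R.T)[0]
    return cv2.projectPoints(np.asarray(P,float),rv,-R.T@t,np.array(c["mtx"]),np.array(c["dist"]))[0][:,0]
def wristpose(s,c):
    H=np.array(c["hand_eye"]); T=np.eye(4); T[:3,:3]=s["tcp_rot"]; T[:3,3]=s["ee_pos"]; M=T@H
    c["orientation"]=M[:3,:3]; c["origin"]=M[:3,3]; return c
A=np.linspace(0,2*np.pi,72,endpoint=False)
def circ(x,y,z,r): return np.c_[x+r*np.cos(A),y+r*np.sin(A),np.full(72,z)]
def bb(p): return np.r_[p.min(0),p.max(0)]
E
python3 - <<'E'
from h import *
from scipy.optimize import least_squares as LS
cs=[read_camera("scene"),read_camera("top")]
G={"pan_mid":(.655,-.015,.034),"fine_mid":(.445,-.237,.044),"coarse_mid":(.44,-.013,.06),"lid_knob":(.652,.228,.046)}
for n,g in G.items():
    B=[]
    for c in cs:
        r=silhouettes(c,n); m=r[0]["pixels"]; ys,xs=np.nonzero(m); B.append(np.r_[xs.min(),ys.min(),xs.max(),ys.max()]); 
    def f(p):
        x,y,h=p
        P=np.r_[circ(x,y,.005,.028),circ(x,y,.013,.028),circ(x,y,h,.009)] if n=="lid_knob" else np.r_[circ(x,y,.0,.0205),circ(x,y,.005,.028),circ(x,y,h,.028)]
        return np.concatenate([bb(proj(c,P))-b for c,b in zip(cs,B)])
    s=LS(f,g,loss="soft_l1"); print(n,s.x.round(4),f(s.x).round(1), r[0]["conf"])
E
```

```text
pan_mid [ 0.6551 -0.0139  0.0333] [-0.2  0.2  1.1  0.6  0.1 -0.4  1.4  1.3] 0.58
fine_mid [ 0.4488 -0.2345  0.043 ] [-0.4  0.3  0.5  0.6 -0.3  0.8  0.6 -0.2] 0.89
coarse_mid [ 0.4405 -0.0165  0.0616] [ 1.1  0.1  0.3  0.7  1.1 -0.3  0.4  0.4] 0.63
lid_knob [0.6515 0.227  0.0431] [-0.4  0.1  0.4  0.3 -0.2 -0.1  0.4  0.7] 0.63
```

>>> jog_arm(deltas=[{"offset": [0,0,-0.6],"yaw": 1},{"offset": [0,0,-0.6],"yaw": 1},{"offset": [0,0,0],"yaw": 0.91},{"offset": [0.8,-0.6,0],"yaw": 0},{"offset": [0.8,-0.7,0],"yaw": 0},{"offset": [0.8,-0.8,0],"yaw": 0},{"offset": [0.8,-0.8,0],"yaw": 0},{"offset": [0.8,-0.8,0],"yaw": 0},{"offset": [0.8,-0.8,0],"yaw": 0},{"offset": [0.8,-0.8,0],"yaw": 0},{"offset": [0,0,0],"yaw": 0}], grip=93)

```text
time_s: 2.5
ee_pos: [0.4512, -0.4033, 0.2789]
tcp_rot: [[1.0, 0.005, 0.001], [0.005, -1.0, 0.001], [0.001, -0.001, -1.0]]
wrist_force: [-0.3, -0.5, -0.2]
gripper_width: 1.003
grasp_force: 0.0
```

>>> jog_arm(deltas=[{"offset": [0.4,-0.7,0],"yaw": 0},{"offset": [0.4,-0.7,0],"yaw": 0},{"offset": [0.4,-0.7,0],"yaw": 0},{"offset": [0.4,-0.7,0],"yaw": 0},{"offset": [0.4,-0.7,0],"yaw": 0},{"offset": [0.4,-0.7,0],"yaw": 0},{"offset": [0.4,-0.7,0],"yaw": 0},{"offset": [0.4,-0.7,0],"yaw": 0},{"offset": [0.4,-0.7,0],"yaw": 0},{"offset": [0.4,-0.7,0],"yaw": 0},{"offset": [0,-0.7,0],"yaw": 0},{"offset": [0,0,0],"yaw": 0}])

```text
time_s: 3.7
ee_pos: [0.6484, -0.0189, 0.2784]
tcp_rot: [[1.0, 0.003, -0.0], [0.003, -1.0, 0.001], [-0.0, -0.001, -1.0]]
wrist_force: [0.0, -0.9, 0.8]
gripper_width: 1.003
grasp_force: 0.0
```

```bash
cat >> h.py <<'E'
def mark(c,circles,f,crop=None):
    im=c["frame"][:,:,::-1].copy()
    for q in circles: cv2.polylines(im,[proj(c,circ(*q)).round().astype(int)],True,(0,0,255),1)
    cv2.imwrite(f,im)
E
python3 - <<'E'
from h import *
s,c,o=look("wrist",["pan_mid","plate"]); wristpose(s,c); print(s["ee_pos"],c["origin"],o,np.round(c["orientation"],2).tolist())
mark(c,[(.655,-.014,.034,.028),(.655,-.014,.034,.025)],"pics/w1.png")
E
```

```text
[ 0.64835264 -0.0189271   0.27836868] [ 0.72213739 -0.01804735  0.44431159] {'pan_mid': [([0.655, -0.0104, 0.0119], 0.56)], 'plate': [([0.5054, 0.2153, 0.0338], 0.64)]} [[0.0, -0.96, -0.26], [-1.0, -0.0, -0.0], [-0.0, 0.26, -0.96]]
```

View pics/w1.png

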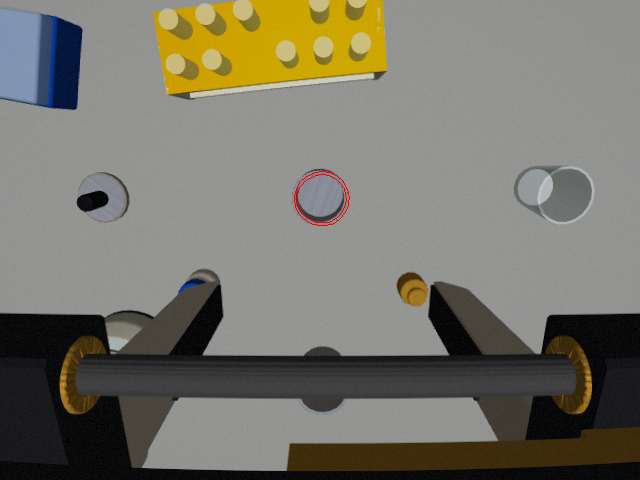

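Pan seen at (321,196), within about 3 px of the prediction, so the two-view fit holds.

>>> jog_arm(deltas=[{"offset": [0.14,-0.1,0.6],"yaw": 0},{"offset": [0,0,0.8],"yaw": 0},{"offset": [0,0,0.8],"yaw": 0},{"offset": [0,0,0.8],"yaw": 0},{"offset": [0,0,0.8],"yaw": 0},{"offset": [0,0,0.8],"yaw": 0},{"offset": [0,0,0.5],"yaw": 0},{"offset": [0,0,0.25],"yaw": 0},{"offset": [0,0,0],"yaw": 0}])

```text
time_s: 4.75
ee_pos: [0.6544, -0.018, 0.0099]
tcp_rot: [[1.0, -0.001, -0.002], [-0.001, -1.0, 0.0], [-0.002, -0.0, -1.0]]
wrist_force: [0.3, -0.1, -0.0]
gripper_width: 0.997
grasp_force: 0.0
```

Run:
```python
from h import *
c=read_camera("top")
f=c["frame"]; x0,y0=140,240
cv2.imwrite("pics/t1.png",cv2.resize(f[y0:y0+120,x0:x0+120,::-1],(600,600),interpolation=cv2.INTER_CUBIC))
for q in [(.46,.217,.062,.036),(.46,.217,.067,.0255)]: 
    b=bb(proj(c,circ(*q))); print(q,b.round(1), ((b-[x0,y0,x0,y0])*5).round())
```

```text
(0.46, 0.217, 0.062, 0.036) [175.5 275.7 215.8 316.2] [177. 179. 379. 381.]
(0.46, 0.217, 0.067, 0.0255) [180.5 281.4 209.3 310.3] [203. 207. 346. 351.]
```

View pics/t1.png

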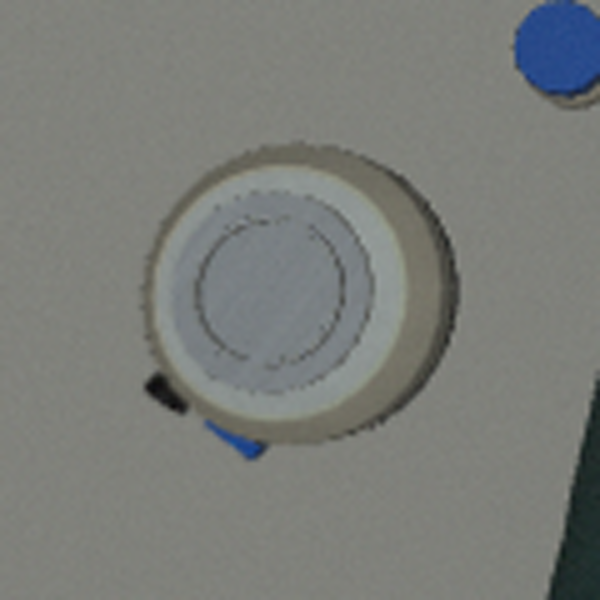

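Crop: plate disc centred at about (273,291) and rim at about (271,291) in the crop. That puts the plate near (0.456, 0.2185).

>>> jog_arm(deltas=[{"offset": [0.02,-0.08,0.04],"yaw": 0},{"offset": [0,0,0],"yaw": 0},{"offset": [0,0,0],"yaw": 0}])

```text
time_s: 5.1
ee_pos: [0.6566, -0.0129, 0.0102]
tcp_rot: [[1.0, 0.0, 0.001], [0.0, -1.0, -0.0], [0.001, 0.0, -1.0]]
wrist_force: [-0.6, 0.1, 0.4]
gripper_width: 1.001
grasp_force: 0.0
```

>>> jog_arm(deltas=[{"offset": [0,0,0],"yaw": 0},{"offset": [0,0,0],"yaw": 0},{"offset": [0,0,0],"yaw": 0},{"offset": [0,0,0],"yaw": 0},{"offset": [0,0,0],"yaw": 0},{"offset": [0,0,0],"yaw": 0},{"offset": [0,0,0],"yaw": 0},{"offset": [0,0,0],"yaw": 0}], grip=40, grip_force=25)

```text
time_s: 5.9
ee_pos: [0.656, -0.0131, 0.0092]
tcp_rot: [[1.0, -0.0, -0.0], [-0.0, -1.0, 0.0], [-0.0, -0.0, -1.0]]
wrist_force: [-1.0, -0.9, 0.5]
gripper_width: 0.604
grasp_force: 25.0
```

>>> jog_arm(deltas=[{"offset": [0,0,-0.5],"yaw": 0},{"offset": [0,0,-0.8],"yaw": 0},{"offset": [0,0,-0.8],"yaw": 0},{"offset": [0,0,-0.8],"yaw": 0},{"offset": [-0.55,-0.66,-0.1],"yaw": 0},{"offset": [-0.55,-0.66,0],"yaw": 0},{"offset": [-0.6,-0.66,0],"yaw": 0},{"offset": [-0.6,-0.66,0],"yaw": 0},{"offset": [-0.6,-0.66,0],"yaw": 0},{"offset": [-0.6,-0.66,0],"yaw": 0},{"offset": [-0.5,-0.67,0],"yaw": 0},{"offset": [0,0,0],"yaw": 0}])

```text
time_s: 7.1
ee_pos: [0.4537, 0.2214, 0.1595]
tcp_rot: [[1.0, 0.003, 0.0], [0.003, -1.0, 0.001], [0.0, -0.001, -1.0]]
wrist_force: [0.4, 0.3, 0.0]
gripper_width: 0.61
grasp_force: 25.0
```

Run:
```python
from h import *
s,c,o=look("wrist",["pan_mid","plate"]); wristpose(s,c); print(s["ee_pos"],s["gripper_width"],o)
mark(c,[(.456,.2185,.062,.036),(s["ee_pos"][0],s["ee_pos"][1],s["ee_pos"][2]+.025,.028)],"pics/w2.png")
```

```text
[0.45372389 0.22135913 0.15945185] 0.6097474084445661 {'pan_mid': [([0.4529, 0.2233, 0.1614], 0.72)], 'plate': [([0.4758, 0.2257, 0.05], 0.63)]}
```

View pics/w2.png

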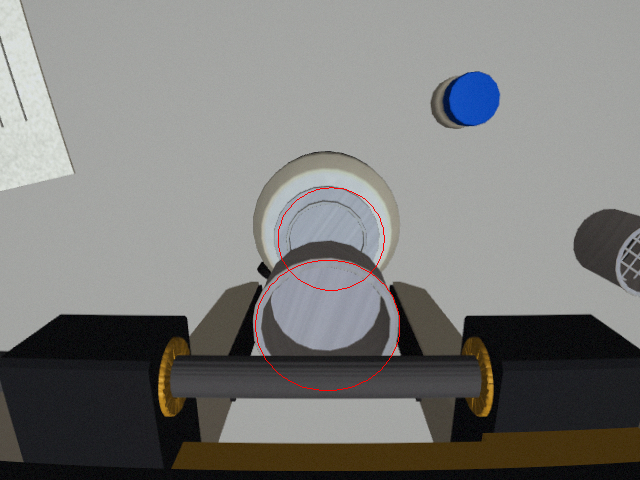

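The plate edge (276..382, top 186) lies within 2 px of my prediction. The held pan sits centred in the fingers.

>>> jog_arm(deltas=[{"offset": [0.05,0.04,0.4],"yaw": 0},{"offset": [0,0,0.5],"yaw": 0},{"offset": [0,0,0.4],"yaw": 0},{"offset": [0,0,0.2],"yaw": 0},{"offset": [0,0,0],"yaw": 0},{"offset": [0,0,0],"yaw": 0}])

```text
time_s: 7.85
ee_pos: [0.4592, 0.2162, 0.0849]
tcp_rot: [[1.0, -0.001, 0.001], [-0.001, -1.0, 0.0], [0.001, -0.0, -1.0]]
wrist_force: [-0.7, -0.4, 0.2]
gripper_width: 0.603
grasp_force: 25.0
```

Run:
```python
from h import *
for i in range(6): read_camera("wrist"); print(np.round(state()["ee_pos"],4))
```

```text
[0.4593 0.2164 0.0853]
[0.4593 0.2165 0.0853]
[0.4592 0.2166 0.0853]
[0.459  0.2166 0.0851]
[0.459  0.2166 0.0849]
[0.4588 0.2166 0.0847]
```

>>> jog_arm(deltas=[{"offset": [-0.05,-0.05,0],"yaw": 0},{"offset": [0,0,0.1],"yaw": 0},{"offset": [0,0,0.1],"yaw": 0},{"offset": [0,0,0.05],"yaw": 0},{"offset": [0,0,0],"yaw": 0},{"offset": [0,0,0],"yaw": 0}])

```text
time_s: 8.75
ee_pos: [0.4561, 0.2189, 0.0714]
tcp_rot: [[1.0, -0.0, -0.0], [-0.0, -1.0, -0.0], [-0.0, 0.0, -1.0]]
wrist_force: [0.2, 0.9, -1.0]
gripper_width: 0.608
grasp_force: 25.0
```

Down at the expected height. Release and lift.

>>> jog_arm(deltas=[{"offset": [0,0,0.02],"yaw": 0},{"offset": [0,0,0],"yaw": 0},{"offset": [0,0,0],"yaw": 0}])

```text
time_s: 9.05
ee_pos: [0.4562, 0.219, 0.0711]
tcp_rot: [[1.0, -0.0, 0.0], [-0.0, -1.0, 0.0], [0.0, -0.0, -1.0]]
wrist_force: [-2.8, -0.9, 5.4]
gripper_width: 0.599
grasp_force: 25.0
```

>>> jog_arm(deltas=[{"offset": [0,0,0],"yaw": 0},{"offset": [0,0,0],"yaw": 0},{"offset": [0,0,0],"yaw": 0},{"offset": [0,0,0],"yaw": 0},{"offset": [0,0,-0.3],"yaw": 0},{"offset": [0,0,-0.6],"yaw": 0},{"offset": [0,0,-0.8],"yaw": 0},{"offset": [0,0,-0.8],"yaw": 0},{"offset": [0,0,-0.5],"yaw": 0},{"offset": [0,0,0],"yaw": 0}], grip=80)

```text
time_s: 10.05
ee_pos: [0.4571, 0.2194, 0.2258]
tcp_rot: [[1.0, -0.0, 0.006], [-0.0, -1.0, 0.002], [0.006, -0.002, -1.0]]
wrist_force: [-0.4, -0.4, -0.5]
gripper_width: 0.864
grasp_force: 0.0
```

Run:
```python
from h import *
s,c,o=look("wrist",["pan_mid"]); wristpose(s,c); print(s["ee_pos"],s["gripper_width"],o)
mark(c,[(.456,.219,.096,.028),(.456,.219,.062,.036)],"pics/w3.png")
```

```text
[0.45707366 0.21941128 0.22583659] 0.8637974673905537 {'pan_mid': [([0.4547, 0.2199, 0.0727], 0.62)]}
```

View pics/w3.png

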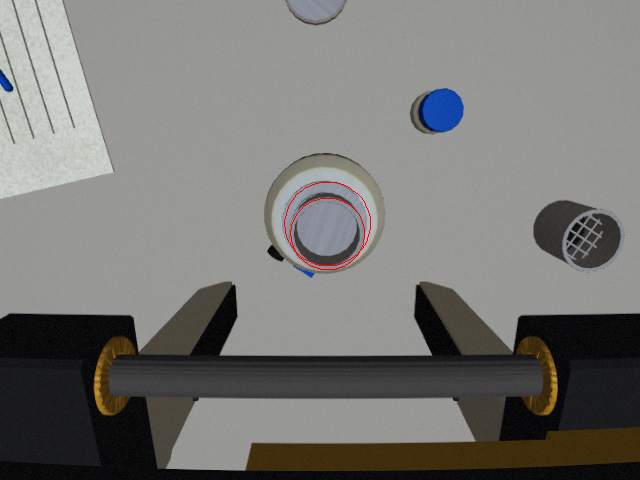

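Pan is seated in the rim, matching the overlay at the seated height. Now the fine sieve.

>>> jog_arm(deltas=[{"offset": [-0.02,0.6,0],"yaw": 0},{"offset": [-0.02,0.8,0],"yaw": 0},{"offset": [-0.02,0.8,0],"yaw": 0},{"offset": [-0.02,0.8,0],"yaw": 0},{"offset": [-0.02,0.8,0],"yaw": 0},{"offset": [-0.02,0.8,0],"yaw": 0},{"offset": [-0.02,0.8,0],"yaw": 0},{"offset": [-0.02,0.8,0],"yaw": 0},{"offset": [0,0.8,0],"yaw": 0},{"offset": [0,0.8,0],"yaw": 0},{"offset": [0,0.8,0],"yaw": 0},{"offset": [0,0.48,0],"yaw": 0}], grip=93)

```text
time_s: 11.35
ee_pos: [0.4472, -0.2373, 0.2193]
tcp_rot: [[1.0, -0.002, -0.002], [-0.002, -1.0, 0.001], [-0.002, -0.001, -1.0]]
wrist_force: [0.1, 0.5, -0.0]
gripper_width: 1.003
grasp_force: 0.0
```

>>> jog_arm(deltas=[{"offset": [0,0,0.4],"yaw": 0},{"offset": [0,0,0.7],"yaw": 0},{"offset": [0,0,0.7],"yaw": 0},{"offset": [0,0,0.4],"yaw": 0},{"offset": [0,0,0],"yaw": 0},{"offset": [0,0,0],"yaw": 0}])

```text
time_s: 11.95
ee_pos: [0.4479, -0.2349, 0.1108]
tcp_rot: [[1.0, -0.0, -0.001], [-0.0, -1.0, 0.0], [-0.001, -0.0, -1.0]]
wrist_force: [0.8, 1.4, 0.3]
gripper_width: 1.001
grasp_force: 0.0
```

Run:
```python
from h import *
s,c,o=look("wrist",["fine_mid"]); wristpose(s,c); print(s["ee_pos"],s["gripper_width"],o)
mark(c,[(.4488,-.2345,.044,.028),(.4488,-.2345,.044,.025)],"pics/w4.png")
```

```text
[ 0.44785503 -0.23492311  0.11078042] 1.0014862278629342 {'fine_mid': [([0.4437, -0.2348, 0.0166], 0.96)]}
```

View pics/w4.png

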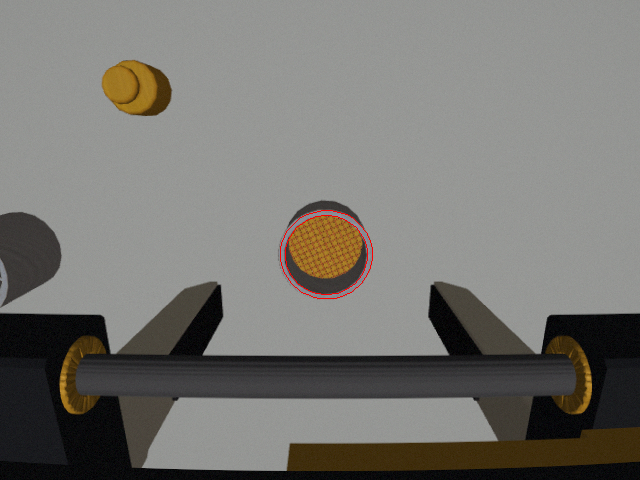

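The fine sieve rim coincides with the overlay, centred at (326,254).

>>> jog_arm(deltas=[{"offset": [0.02,0,0.4],"yaw": 0},{"offset": [0,0,0.6],"yaw": 0},{"offset": [0,0,0.5],"yaw": 0},{"offset": [0,0,0.3],"yaw": 0},{"offset": [0,0,0.1],"yaw": 0},{"offset": [0,0,0],"yaw": 0},{"offset": [0,0,0],"yaw": 0},{"offset": [0,0,0],"yaw": 0}])

```text
time_s: 12.85
ee_pos: [0.4496, -0.2354, 0.0169]
tcp_rot: [[1.0, -0.0, 0.001], [-0.0, -1.0, -0.001], [0.001, 0.001, -1.0]]
wrist_force: [-0.1, -0.0, 0.1]
gripper_width: 0.998
grasp_force: 0.0
```

>>> jog_arm(deltas=[{"offset": [0,0,0],"yaw": 0},{"offset": [0,0,0],"yaw": 0},{"offset": [0,0,0],"yaw": 0},{"offset": [0,0,0],"yaw": 0},{"offset": [0,0,0],"yaw": 0},{"offset": [0,0,0],"yaw": 0},{"offset": [0,0,0],"yaw": 0},{"offset": [0,0,0],"yaw": 0}], grip=40, grip_force=25)

```text
time_s: 13.65
ee_pos: [0.449, -0.235, 0.0157]
tcp_rot: [[1.0, -0.0, -0.0], [-0.0, -1.0, 0.0], [-0.0, -0.0, -1.0]]
wrist_force: [-0.5, 0.5, 0.5]
gripper_width: 0.594
grasp_force: 25.0
```

>>> jog_arm(deltas=[{"offset": [0,0,-0.5],"yaw": 0},{"offset": [0,0,-0.8],"yaw": 0},{"offset": [0,0,-0.8],"yaw": 0},{"offset": [0,0,-0.8],"yaw": 0},{"offset": [0,-0.5,-0.7],"yaw": 0},{"offset": [0,-0.8,0],"yaw": 0},{"offset": [0,-0.8,0],"yaw": 0},{"offset": [0,-0.8,0],"yaw": 0},{"offset": [0,-0.8,0],"yaw": 0},{"offset": [0,-0.8,0],"yaw": 0}])

```text
time_s: 14.65
ee_pos: [0.4487, -0.0085, 0.1956]
tcp_rot: [[1.0, -0.0, 0.0], [-0.0, -1.0, -0.0], [0.0, 0.0, -1.0]]
wrist_force: [0.8, -0.8, -1.6]
gripper_width: 0.595
grasp_force: 25.0
```

>>> jog_arm(deltas=[{"offset": [0.02,-0.8,0],"yaw": 0},{"offset": [0.04,-0.8,0],"yaw": 0},{"offset": [0.04,-0.8,0],"yaw": 0},{"offset": [0.04,-0.8,0],"yaw": 0},{"offset": [0,-0.8,0],"yaw": 0},{"offset": [0,-0.5,0],"yaw": 0},{"offset": [0,-0.08,0],"yaw": 0},{"offset": [0,0,0],"yaw": 0},{"offset": [0,0,0],"yaw": 0},{"offset": [0,0,0],"yaw": 0}])

```text
time_s: 15.65
ee_pos: [0.4562, 0.2181, 0.1957]
tcp_rot: [[1.0, -0.001, 0.0], [-0.001, -1.0, -0.0], [0.0, 0.0, -1.0]]
wrist_force: [-0.3, 0.7, -1.7]
gripper_width: 0.593
grasp_force: 25.0
```

>>> jog_arm(deltas=[{"offset": [0,-0.01,0.4],"yaw": 0},{"offset": [0,0,0.5],"yaw": 0},{"offset": [0,0,0.4],"yaw": 0},{"offset": [0,0,0.2],"yaw": 0},{"offset": [0,0,0],"yaw": 0},{"offset": [0,0,0],"yaw": 0},{"offset": [0,0,0],"yaw": 0},{"offset": [0,0,0],"yaw": 0}])

```text
time_s: 16.45
ee_pos: [0.4565, 0.2196, 0.1216]
tcp_rot: [[1.0, -0.0, 0.001], [-0.0, -1.0, 0.001], [0.001, -0.001, -1.0]]
wrist_force: [0.0, -0.4, 0.4]
gripper_width: 0.598
grasp_force: 25.0
```

>>> jog_arm(deltas=[{"offset": [0,0,0.1],"yaw": 0},{"offset": [0,0,0.1],"yaw": 0},{"offset": [0,0,0.08],"yaw": 0},{"offset": [0,0,0.03],"yaw": 0},{"offset": [0,0,0],"yaw": 0},{"offset": [0,0,0],"yaw": 0}])

```text
time_s: 17.05
ee_pos: [0.4563, 0.2196, 0.1064]
tcp_rot: [[1.0, -0.0, 0.001], [-0.0, -1.0, 0.0], [0.001, -0.0, -1.0]]
wrist_force: [-5.7, -2.8, 15.1]
gripper_width: 0.598
grasp_force: 25.0
```

>>> jog_arm(deltas=[{"offset": [0,0,-0.01],"yaw": 0},{"offset": [0,0,0],"yaw": 0},{"offset": [0,0,0],"yaw": 0},{"offset": [0,0,0],"yaw": 0},{"offset": [0,0,-0.3],"yaw": 0},{"offset": [0,0,-0.6],"yaw": 0},{"offset": [0,0,-0.8],"yaw": 0},{"offset": [0,0,-0.8],"yaw": 0},{"offset": [0,0,0],"yaw": 0}], grip=80)

```text
time_s: 17.95
ee_pos: [0.4574, 0.2201, 0.2376]
tcp_rot: [[1.0, -0.0, 0.008], [-0.0, -1.0, 0.003], [0.008, -0.003, -1.0]]
wrist_force: [-0.1, 0.1, 0.4]
gripper_width: 0.858
grasp_force: 0.0
```

Run:
```python
from h import *
s,c,o=look("wrist",["fine_mid","coarse_mid"]); wristpose(s,c); print(s["ee_pos"],s["gripper_width"],o)
mark(c,[(.456,.219,.135,.028),(.456,.219,.135,.025),(.4405,-.0165,.06,.028)],"pics/w5.png")
```

```text
[0.45744917 0.22006634 0.23756078] 0.8581235426923952 {'fine_mid': [([0.4491, 0.2193, 0.1092], 0.7), ([0.6374, 0.2274, 0.0141], 0.22)], 'coarse_mid': [([0.4405, -0.0173, 0.0408], 0.88), ([0.5475, 0.1249, 0.0453], 0.46)]}
```

View pics/w5.png

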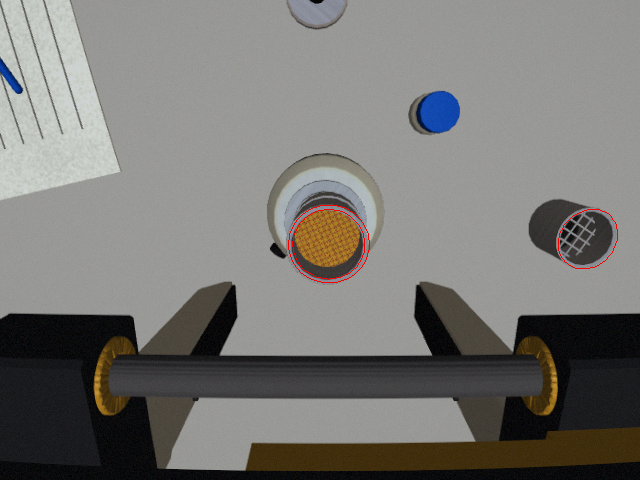

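The fine sieve is seated (rim at (329,244), as predicted), and the coarse sieve at (585,237) agrees with my estimate.

>>> jog_arm(deltas=[{"offset": [-0.05,0.5,0],"yaw": 0},{"offset": [-0.05,0.8,0],"yaw": 0},{"offset": [-0.05,0.8,0],"yaw": 0},{"offset": [-0.05,0.8,0],"yaw": 0},{"offset": [-0.05,0.8,0],"yaw": 0},{"offset": [-0.05,0.7,0],"yaw": 0},{"offset": [-0.04,0.33,0.4],"yaw": 0},{"offset": [0,0,0.7],"yaw": 0},{"offset": [0,0,0.7],"yaw": 0},{"offset": [0,0,0.4],"yaw": 0},{"offset": [0,0,0],"yaw": 0},{"offset": [0,0,0],"yaw": 0}], grip=93)

```text
time_s: 19.3
ee_pos: [0.4388, -0.017, 0.1207]
tcp_rot: [[1.0, -0.0, -0.001], [-0.0, -1.0, 0.0], [-0.001, -0.0, -1.0]]
wrist_force: [-0.1, 0.7, 0.3]
gripper_width: 1.0
grasp_force: 0.0
```

Run:
```python
from h import *
s,c,o=look("wrist",["coarse_mid"]); wristpose(s,c); print(s["ee_pos"],o)
m=silhouettes(c,"coarse_mid")[0]["pixels"]; ys,xs=np.nonzero(m); print(xs.min(),ys.min(),xs.max(),ys.max())
for p in [(.4405,-.0165),(.4405,-.0145)]:
  print(bb(proj(c,np.r_[circ(*p,.06,.028),circ(*p,.005,.028),circ(*p,0,.0205)])))
```

```text
[ 0.43883832 -0.01696885  0.12070904] {'coarse_mid': [([0.4352, -0.0155, 0.0372], 0.69)]}
275 196 370 300
[278.50514208 195.81016982 373.16306502 301.1266294 ]
[275.13048188 195.81144542 369.78754289 301.12781409]
```

>>> jog_arm(deltas=[{"offset": [0.03,-0.05,0.4],"yaw": 0},{"offset": [0,0,0.6],"yaw": 0},{"offset": [0,0,0.5],"yaw": 0},{"offset": [0,0,0.3],"yaw": 0},{"offset": [0,0,0],"yaw": 0},{"offset": [0,0,0],"yaw": 0},{"offset": [0,0,0],"yaw": 0}])

```text
time_s: 20.15
ee_pos: [0.4414, -0.0146, 0.0322]
tcp_rot: [[1.0, -0.0, 0.002], [-0.0, -1.0, -0.0], [0.002, 0.0, -1.0]]
wrist_force: [-0.6, -0.1, -0.2]
gripper_width: 1.002
grasp_force: 0.0
```

>>> jog_arm(deltas=[{"offset": [0,0,0],"yaw": 0},{"offset": [0,0,0],"yaw": 0},{"offset": [0,0,0],"yaw": 0},{"offset": [0,0,0],"yaw": 0},{"offset": [0,0,0],"yaw": 0},{"offset": [0,0,0],"yaw": 0},{"offset": [0,0,0],"yaw": 0},{"offset": [0,0,0],"yaw": 0}], grip=40, grip_force=25)

```text
time_s: 20.95
ee_pos: [0.4406, -0.0146, 0.0307]
tcp_rot: [[1.0, -0.0, 0.0], [-0.0, -1.0, -0.0], [0.0, 0.0, -1.0]]
wrist_force: [-0.5, -1.4, 2.0]
gripper_width: 0.594
grasp_force: 25.0
```

>>> jog_arm(deltas=[{"offset": [0,0,-0.4],"yaw": 0},{"offset": [0,0,-0.8],"yaw": 0},{"offset": [0,0,-0.8],"yaw": 0},{"offset": [0,0,-0.8],"yaw": 0},{"offset": [0,0,-0.8],"yaw": 0},{"offset": [0.05,-0.5,-0.5],"yaw": 0},{"offset": [0.05,-0.8,0],"yaw": 0},{"offset": [0.05,-0.8,0],"yaw": 0},{"offset": [0.05,-0.8,0],"yaw": 0},{"offset": [0.05,-0.8,0],"yaw": 0},{"offset": [0.06,-0.6,0],"yaw": 0},{"offset": [0,-0.38,0],"yaw": 0}])

```text
time_s: 22.15
ee_pos: [0.4558, 0.2216, 0.2351]
tcp_rot: [[1.0, 0.001, -0.001], [0.001, -1.0, 0.0], [-0.001, -0.0, -1.0]]
wrist_force: [0.5, -1.0, -1.8]
gripper_width: 0.593
grasp_force: 25.0
```

>>> jog_arm(deltas=[{"offset": [0,0,0.2],"yaw": 0},{"offset": [0,0,0.5],"yaw": 0},{"offset": [0,0,0.4],"yaw": 0},{"offset": [0,0,0.2],"yaw": 0},{"offset": [0,0,0],"yaw": 0},{"offset": [0,0,0],"yaw": 0},{"offset": [0,0,0],"yaw": 0},{"offset": [0,0,0],"yaw": 0}])

```text
time_s: 22.95
ee_pos: [0.4564, 0.2195, 0.1716]
tcp_rot: [[1.0, -0.0, 0.001], [-0.0, -1.0, 0.0], [0.001, -0.0, -1.0]]
wrist_force: [0.2, -0.1, -1.7]
gripper_width: 0.598
grasp_force: 25.0
```

Need to go to 0.1607.

>>> jog_arm(deltas=[{"offset": [0,0,0.1],"yaw": 0},{"offset": [0,0,0.08],"yaw": 0},{"offset": [0,0,0.04],"yaw": 0},{"offset": [0,0,0],"yaw": 0},{"offset": [0,0,0],"yaw": 0}])

```text
time_s: 23.45
ee_pos: [0.4564, 0.2196, 0.1606]
tcp_rot: [[1.0, -0.0, 0.001], [-0.0, -1.0, 0.0], [0.001, -0.0, -1.0]]
wrist_force: [-2.5, -1.7, 8.9]
gripper_width: 0.596
grasp_force: 25.0
```

>>> jog_arm(deltas=[{"offset": [0,0,0],"yaw": 0},{"offset": [0,0,0],"yaw": 0},{"offset": [0,0,0],"yaw": 0},{"offset": [0,0,0],"yaw": 0},{"offset": [0,0,-0.3],"yaw": 0},{"offset": [0,0,-0.6],"yaw": 0},{"offset": [0,0,-0.8],"yaw": 0},{"offset": [0,0,-0.8],"yaw": 0},{"offset": [0,0,0],"yaw": 0}], grip=80)

```text
time_s: 24.35
ee_pos: [0.4571, 0.2199, 0.2915]
tcp_rot: [[1.0, -0.0, 0.007], [-0.0, -1.0, 0.003], [0.007, -0.003, -1.0]]
wrist_force: [0.3, 0.8, 1.2]
gripper_width: 0.862
grasp_force: 0.0
```

Run:
```python
from h import *
s,c,o=look("wrist",["coarse_mid","lid_knob"]); wristpose(s,c); print(s["ee_pos"],s["gripper_width"],o)
mark(c,[(.456,.219,.190,.028),(.456,.219,.190,.025),(.6515,.227,.013,.028)],"pics/w6.png")
```

```text
[0.45710805 0.21990292 0.29148449] 0.8619970313742017 {'coarse_mid': [([0.4537, 0.2178, 0.1655], 0.88)], 'lid_knob': [([0.6453, 0.2258, 0.0136], 0.71)]}
```

View pics/w6.png

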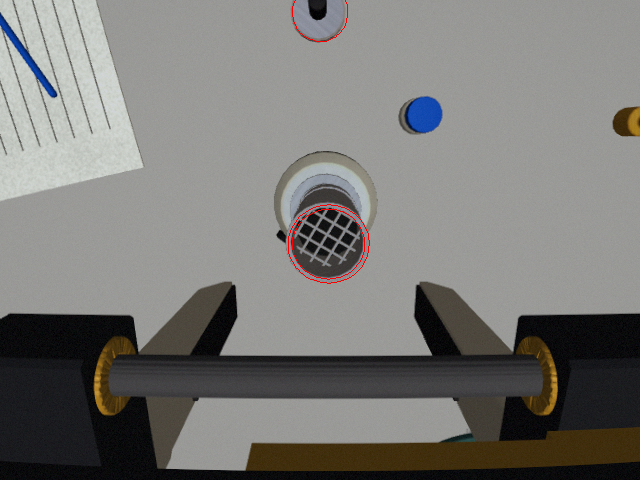

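Coarse sieve seated (rim at (328,243) matches); lid at (320,13) also as predicted.

>>> jog_arm(deltas=[{"offset": [0.5,-0.02,0],"yaw": 0},{"offset": [0.7,-0.02,0],"yaw": 0},{"offset": [0.8,-0.02,0],"yaw": 0},{"offset": [0.8,-0.03,0],"yaw": 0},{"offset": [0.7,-0.03,0.3],"yaw": 0},{"offset": [0.39,-0.02,0.7],"yaw": 0},{"offset": [0,0,0.8],"yaw": 0},{"offset": [0,0,0.8],"yaw": 0},{"offset": [0,0,0.7],"yaw": 0},{"offset": [0,0,0.4],"yaw": 0},{"offset": [0,0,0],"yaw": 0},{"offset": [0,0,0],"yaw": 0}], grip=60)

```text
time_s: 25.7
ee_pos: [0.6504, 0.2264, 0.0996]
tcp_rot: [[1.0, -0.0, -0.001], [-0.0, -1.0, -0.0], [-0.001, 0.0, -1.0]]
wrist_force: [0.5, -0.4, 1.3]
gripper_width: 0.643
grasp_force: 0.0
```

Run:
```python
from h import *
s,c,o=look("wrist",["lid_knob"]); wristpose(s,c); print(s["ee_pos"],o)
mark(c,[(.6515,.227,.013,.028),(.6515,.227,.046,.009)],"pics/w7.png")
```

```text
[0.65039673 0.22640219 0.0996045 ] {'lid_knob': [([0.6531, 0.2248, 0.0168], 0.59)]}
```

View pics/w7.png

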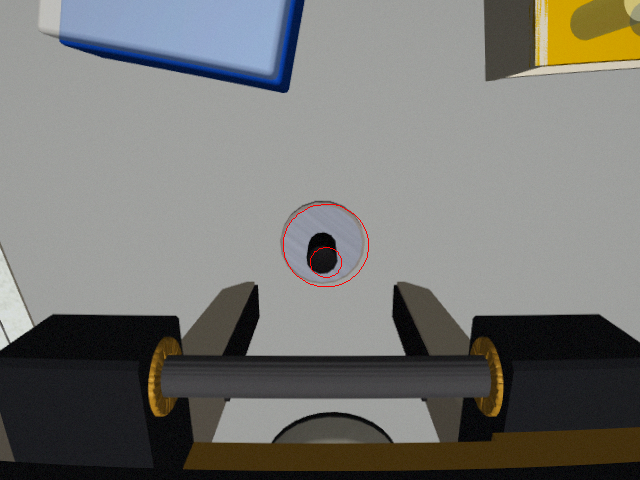

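The lid disc appears about 3 px left of and 3 px above the overlay, so I use (0.653, 0.229).

>>> jog_arm(deltas=[{"offset": [0.05,-0.05,0.3],"yaw": 0},{"offset": [0,0,0.5],"yaw": 0},{"offset": [0,0,0.4],"yaw": 0},{"offset": [0,0,0.3],"yaw": 0},{"offset": [0,0,0.1],"yaw": 0},{"offset": [0,0,0],"yaw": 0},{"offset": [0,0,0],"yaw": 0}])

```text
time_s: 26.5
ee_pos: [0.6536, 0.2291, 0.0207]
tcp_rot: [[1.0, -0.0, 0.001], [-0.0, -1.0, 0.0], [0.001, -0.0, -1.0]]
wrist_force: [-0.6, -0.1, 0.7]
gripper_width: 0.642
grasp_force: 0.0
```

>>> jog_arm(deltas=[{"offset": [0,0,0],"yaw": 0},{"offset": [0,0,0],"yaw": 0},{"offset": [0,0,0],"yaw": 0},{"offset": [0,0,0],"yaw": 0},{"offset": [0,0,0],"yaw": 0},{"offset": [0,0,0],"yaw": 0},{"offset": [0,0,0],"yaw": 0},{"offset": [0,0,0],"yaw": 0}], grip=8, grip_force=25)

```text
time_s: 27.3
ee_pos: [0.6531, 0.229, 0.0197]
tcp_rot: [[1.0, -0.0, 0.0], [-0.0, -1.0, 0.0], [0.0, -0.0, -1.0]]
wrist_force: [0.3, -0.9, -0.5]
gripper_width: 0.189
grasp_force: 25.0
```

>>> jog_arm(deltas=[{"offset": [0,0,-0.4],"yaw": 0},{"offset": [0,0,-0.8],"yaw": 0},{"offset": [0,0,-0.8],"yaw": 0},{"offset": [0,0,-0.8],"yaw": 0},{"offset": [0,0,-0.8],"yaw": 0},{"offset": [0,0,-0.8],"yaw": 0},{"offset": [0,0,-0.6],"yaw": 0},{"offset": [0,0,0],"yaw": 0},{"offset": [0,0,0],"yaw": 0}])

```text
time_s: 28.2
ee_pos: [0.6532, 0.229, 0.2696]
tcp_rot: [[1.0, -0.0, 0.0], [-0.0, -1.0, 0.0], [0.0, -0.0, -1.0]]
wrist_force: [-0.3, -0.3, -1.3]
gripper_width: 0.189
grasp_force: 25.0
```

>>> jog_arm(deltas=[{"offset": [-0.3,0.02,0],"yaw": 0},{"offset": [-0.5,0.03,0],"yaw": 0},{"offset": [-0.6,0.03,0],"yaw": 0},{"offset": [-0.6,0.03,0],"yaw": 0},{"offset": [-0.6,0.03,0],"yaw": 0},{"offset": [-0.6,0.03,0],"yaw": 0},{"offset": [-0.5,0.02,0],"yaw": 0},{"offset": [-0.24,0,0],"yaw": 0},{"offset": [0,0,0],"yaw": 0},{"offset": [0,0,0],"yaw": 0},{"offset": [0,0,0],"yaw": 0}])

```text
time_s: 29.3
ee_pos: [0.4569, 0.2195, 0.2691]
tcp_rot: [[1.0, -0.0, -0.001], [-0.0, -1.0, -0.0], [-0.001, 0.0, -1.0]]
wrist_force: [1.0, 0.4, -0.5]
gripper_width: 0.188
grasp_force: 25.0
```

Run:
```python
from h import *
s,c,o=look("wrist",["lid_knob","coarse_mid"]); wristpose(s,c); p=s["ee_pos"]; print(p,s["gripper_width"],o)
mark(c,[(.456,.219,.190,.028),(p[0],p[1],p[2]-.0197+.013,.028)],"pics/w8.png")
```

```text
[0.45687176 0.2194888  0.26905989] 0.18811647640503307 {'lid_knob': [([0.4674, 0.218, 0.2636], 0.83)], 'coarse_mid': [([0.4656, 0.2212, 0.166], 0.89)]}
```

View pics/w8.png

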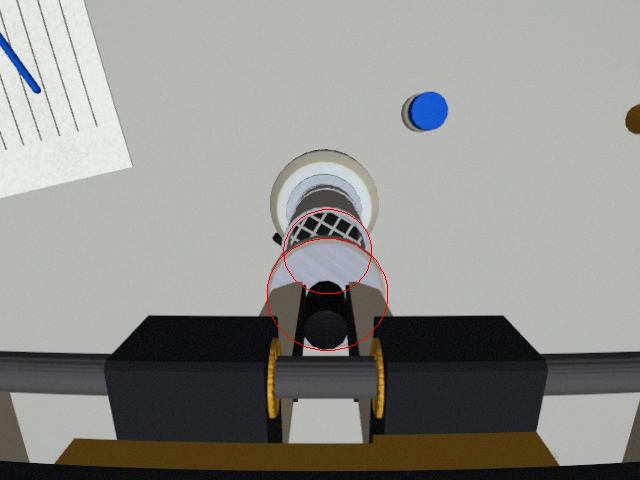

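The held lid and the coarse rim both match the overlays, so I descend.

>>> jog_arm(deltas=[{"offset": [-0.01,0,0.3],"yaw": 0},{"offset": [0,0,0.4],"yaw": 0},{"offset": [0,0,0.25],"yaw": 0},{"offset": [0,0,0.1],"yaw": 0},{"offset": [0,0,0],"yaw": 0},{"offset": [0,0,0],"yaw": 0},{"offset": [0,0,0],"yaw": 0}])

```text
time_s: 30.15
ee_pos: [0.4559, 0.2196, 0.218]
tcp_rot: [[1.0, -0.0, 0.001], [-0.0, -1.0, 0.0], [0.001, -0.0, -1.0]]
wrist_force: [-0.4, -0.3, -1.0]
gripper_width: 0.189
grasp_force: 25.0
```

>>> jog_arm(deltas=[{"offset": [0,0,0.1],"yaw": 0},{"offset": [0,0,0.08],"yaw": 0},{"offset": [0,0,0.05],"yaw": 0},{"offset": [0,0,0],"yaw": 0},{"offset": [0,0,0],"yaw": 0}])

```text
time_s: 30.65
ee_pos: [0.4556, 0.2195, 0.2057]
tcp_rot: [[1.0, -0.0, -0.0], [-0.0, -1.0, -0.0], [-0.0, 0.0, -1.0]]
wrist_force: [0.7, -0.2, -0.6]
gripper_width: 0.19
grasp_force: 25.0
```

>>> jog_arm(deltas=[{"offset": [0,0,0.02],"yaw": 0},{"offset": [0,0,0.01],"yaw": 0},{"offset": [0,0,0],"yaw": 0},{"offset": [0,0,0],"yaw": 0}])

```text
time_s: 31.05
ee_pos: [0.4557, 0.2196, 0.2045]
tcp_rot: [[1.0, -0.0, 0.001], [-0.0, -1.0, 0.0], [0.001, -0.0, -1.0]]
wrist_force: [0.5, 0.2, 4.4]
gripper_width: 0.185
grasp_force: 25.0
```

Contact at the expected height. Release and lift clear.

>>> jog_arm(deltas=[{"offset": [0,0,0],"yaw": 0},{"offset": [0,0,0],"yaw": 0},{"offset": [0,0,0],"yaw": 0},{"offset": [0,0,0],"yaw": 0},{"offset": [0,0,-0.3],"yaw": 0},{"offset": [0,0,-0.6],"yaw": 0},{"offset": [0,0,-0.8],"yaw": 0},{"offset": [0,0,-0.5],"yaw": 0},{"offset": [0,0,0],"yaw": 0},{"offset": [0,0,0],"yaw": 0}], grip=50)

```text
time_s: 32.05
ee_pos: [0.4557, 0.2195, 0.315]
tcp_rot: [[1.0, -0.0, 0.001], [-0.0, -1.0, 0.0], [0.001, -0.0, -1.0]]
wrist_force: [0.1, -0.4, 0.3]
gripper_width: 0.532
grasp_force: 0.0
```

Run:
```python
from h import *
s=state(); print(s["ee_pos"],s["gripper_width"])
c=read_camera("scene"); im=c["frame"].copy()
for q in [(.456,.219,.198,.028),(.456,.219,.190,.028),(.456,.219,.231,.009)]: cv2.polylines(im,[proj(c,circ(*q)).round().astype(int)],True,(255,0,0),1)
u,v=proj(c,[[.456,.219,.15]])[0].astype(int); print(u,v)
cr=im[max(0,v-90):v+110,max(0,u-100):u+100]
cv2.imwrite("pics/s9.png",cv2.resize(cr[:,:,::-1],None,fx=3,fy=3,interpolation=cv2.INTER_CUBIC))
```

```text
[0.45570788 0.21951755 0.3149814 ] 0.5318636910622115
467 200
```

View pics/s9.png

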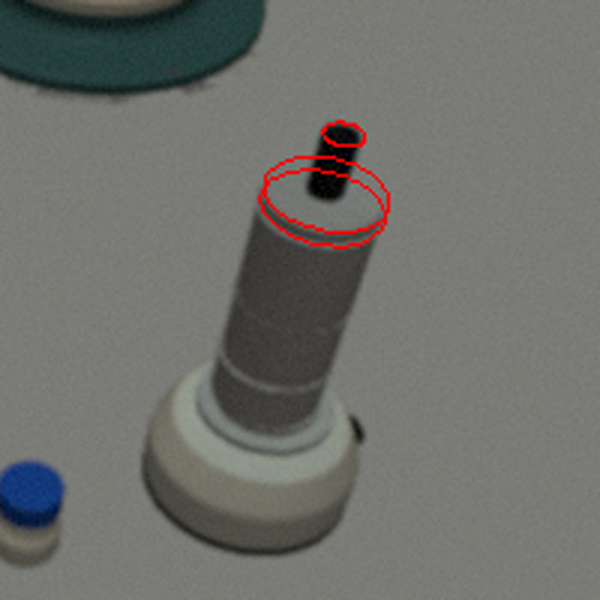

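The column is complete and straight, and the lid sits at its seated height, within 1 px of the overlay.

```bash
python3 -c "
from bench import *
print(job_done())"
```

```text
the job is handed in; nothing more can be done
None
```

The pan, fine sieve, coarse sieve and lid are stacked and seated on the shaker plate, with the beaker, jar and weight left alone, and the job is handed in at about 32 s; the hand-in returned no verdict.

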